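# Lock the lens ring and present a labelled jar to the inspection camera

### The job

Turn the lock ring on the inspection camera's lens by its thumb lever, pushing the lever over away from you, fully round to its locked mark. Then pick out the tall slim sample jar (not the low broad one), keep it upright, and present it to the camera in the air: straight above the cross on the stand's base plate, its mid-height level with the lens axis, its paper label facing the lens. Finish while still holding the jar there, motionless; do not put it down or let go, and leave the other jar and the beaker where they stand.

Things in the scene. Friction and masses are not known exactly. Their poses are not given: they have to be found in the camera images.
- stand: Inspection camera on a fixed bench stand. Origin on the worktop under the lens front. Own +x: level, the way the camera looks, pointing to the robot's right (world -y) give or take 17 degrees; own +y points away from the robot; z up. Dark base plate 310 x 120 x 10 mm, from 150 mm behind the origin to 160 ahead; a white cross in a 35 mm circle is engraved on it 110 mm ahead of the origin.
- lens (a point): Centre of the lens front, 150 mm above the worktop, axes as the stand's. The lens barrel (46 mm diameter, black) reaches 50 mm back from here to the grey camera body, 80 x 58 x 58 mm, whose finned top is 183 mm above the worktop.
- focus (a point): Where the jar's centre is to be presented: on the lens axis, 110 mm ahead of the lens front, 150 mm above the worktop, straight above the white cross on the base plate (140 mm above the plate's top). Axes as the stand's.
- collar (a joint): Lock ring about the lens axis: light friction (1 N at the lever), stays where left. Rad = 0.60 + lean of its lever from the vertical: 0 = lever leans 0.60 to the stand's -y (towards the robot, unlocked); 1.15 = lever at the white locked mark, leaning 0.55 to the stand's +y (away from the robot); end stop at 1.20, which also counts as locked, as does all above 1.05. Starts at 0 to 0.35.
- ring_centre (a point): Centre of the lock ring (aluminium, knurled, 55 mm diameter, 20 mm wide), on the lens axis 30 mm behind the lens front, 150 mm above the worktop; the lever turns about this point in the stand's y-z plane. Axes as the stand's.
- lever_tip (a point): Centre of the black ball (14 mm diameter) at the end of the ring's thumb lever, 60 mm from the lens axis; the lever's steel stem is 9 mm thick and stands out between 27 and 53 mm from the axis. Nothing is above it: it can be pushed from above with the fingertips.
- jar_centre (a point): Centre, half-way up, of the tall slim sample jar: 53 mm diameter, 68 mm tall, white screw lid (the top 14 mm, fixed) of 53 mm diameter, about 0.14 kg. Stands upright; own z up, own +x straight out through the middle of its white paper label (on one side, below the lid). At the start the label faces between the robot and the robot's left. Round, so it can be grasped from any side.
- low_jar: The other jar, low and broad: 61 mm diameter, 55 mm tall, white lid. Loose, to be left alone. Origin at the centre of its underside.
- beaker: Small clear beaker, 62 x 76 mm (with spout), 73 mm tall. Loose, to be left alone. Origin at the centre of its underside.
- jar: The tall slim sample jar itself; origin at the centre of its underside.

How it is judged:
By the outcome, as a careful person would: the job done as asked, in the order asked, and still so for the second after the job is handed in, while the arm keeps its last pose, push and grip.
It also fails if it takes over 54 s, if anything falls off the work surface, if the arm or the gripper's body presses on something with over 40 N, if the wrist force passes 120 N, or if a joint passes its speed limit or range.

### The arm

A 6-joint arm with a two-finger parallel gripper is mounted at the origin on a cart in front of the work surface, level with it; the furniture and walls round the work are solid. World frame = base frame: x ahead of the robot, y to its left, z up, the work surface at z = 0. Lengths are in m, angles in rad, forces in N, time in s.
With the tool pointing down it reaches from about 0.2 to 0.875 m from the base axis. Payload 3.4 kg.
Tool frame: the origin (TCP) lies between the finger pads; the fingertips stand 25 mm ahead of it and the grasp point (between the pads) lies 6 mm ahead of it (r.nose_length is the z of the fingertips in the tool frame, in m); z points along the fingers, y is the line along which they close (so a half turn about z gives the same grasp; the last joint's range is limited). The gripper opens to 94 mm and grips with 3 to 60 N. Pads are 16 mm wide; open, the fingers measure 119 mm over their backs; the gripper's body (75 mm by 177 mm) begins 78 mm behind the grasp point.
Start: joints at [-1.326, 0.276, 1.505, -0, 1.361, -0.121], TCP at [0.206, -0.537, 0.23] pointing down, gripper open.
Joint ranges: [-2.89, 2.89], [-0.75, 2.08], [0.22, 2.7], [-1.18, 4.32], [0.11, 2.71], [-2.7, 2.7]. Speed limits (rad/s): [2.57, 2.57, 3.14, 3.14, 3.14, 3.14].

### API

Orientations are given as a unit quaternion [w, x, y, z].
In Python, from plant import r, gripper_to, inverse_kinematics, vision, models, telemetry gives the robot as it stands. Calls block until the motion is done:
- r.move_to(position, orientation): joint-space move of the TCP to a pose.
- r.move_l(position, rot=None, vel=0.15, guard=None): straight line of the TCP; rot=None keeps the orientation; vel is the mean speed in m/s. With guard (N) it stops when the force on the tool has changed by that much, and returns True; else False.
- r.movej(angles): joint-space move.
- gripper_to(opening, f_grip=None): finger opening in m; f_grip is the grip in N (None keeps the last); returns when the fingers have stopped.
- r.hold(seconds).
- inverse_kinematics(position, orientation): joint angles nearest the present ones, or None.
- vision.snapshot(name): name is "side" or "top" or "wrist"; returns the picture (384x512x3 uint8, red, green, blue); there is no depth.
- vision.get_calibration(name): a dict with "fx", "fy", "cx", "cy" (pixels), "position" and "orientation" of the camera in the world. Camera axes: x right, y down, z forward; pixel columns grow to the right and rows downward; lengths in m; the calibration is good to about 2 mm. A picture is of the moment at which its call begins: read the wrist's pose just before it. get_calibration takes no time and is no camera call; for the wrist camera it gives the pose at the moment of the call.
A pose or a line that the arm cannot do raises r.PlanningError and nothing moves.
- r.sign_off(): hands the job in; it is judged then, once.
Trained networks look in the newest picture that a camera, given by its name, has taken for a name from the list of things; names that differ only in an ending like _2 or _b are one class to them, and where a whole thing is asked for, a point or a joint stands for the part that bears it (a point fixed in the world has none). Each returns a list of dicts, best first, with "score" (0 to 1); they miss things now and then, are a little off and sometimes report something else, mostly with a low value. They report only what shows in the picture. A call takes as long as a camera call.
- models.boxes_of(thing, camera): "at" ([x, y, z] in m, in world coordinates, good to about 4 mm: the middle of the surface that is visible of it).
- models.regions_of(thing, camera): "pixels" (384x512 bool, what is visible of it).
- models.mark_of(thing, camera): "at" ([x, y, z] in m, in world coordinates, good to about 4 mm: a listed point, or the origin of a listed thing).
Readings, each from a call of its own:
- telemetry.current_t(): time.
- telemetry.current_joints(): joint angles.
- telemetry.current_dq(): joint speeds.
- telemetry.current_joint_efforts(): joint torques, N m.
- telemetry.current_ee_pos(): TCP position.
- telemetry.current_tool_rot(): TCP orientation.
- telemetry.current_wrist_force(): force on the tool from outside, world axes, zero at the start.
- telemetry.current_torque(): the same for the moment, N m.
- telemetry.current_opening(): finger opening in m.
- telemetry.current_finger_force(): force on a finger pad.
Only numpy, scipy, OpenCV 4.12 (cv2) and the standard library are available. Lean on these libraries where they do the work, as an engineer would, in place of code of your own. Each camera call takes 0.05 s, during which the arm holds its last target. There are 200 camera calls.

## Working session

There is one attempt and no reset: what is moved stays moved. The work goes in short steps, each a Python script; the robot and the scene stay as the last script left them, time stands still between calls to the robot, and variables do not carry over. Pictures are saved under pics/ and viewed, at most 10 in all, crops included, and the job is handed in when it is done.

```bash
ls; mkdir -p pics
python3 - <<'E'
from plant import r, vision, models, telemetry
import cv2,numpy as np
for c in ["side","top"]:
    im=vision.snapshot(c); cv2.imwrite(f"pics/{c}0.png",im[:,:,::-1])
    k=vision.get_calibration(c); print(c,k)
    for t in ["stand","lens","focus","ring_centre","lever_tip","jar_centre","jar","low_jar","beaker"]:
        print(t,[(np.round(d["at"],4).tolist(),round(d["score"],2)) for d in models.mark_of(t,c)[:2]])
print(telemetry.current_t())
E
```

```text
pics
side {'fx': 413.6487932279204, 'fy': 413.6487932279204, 'cx': 253.31528835825054, 'cy': 193.94243958512314, 'position': array([ 0.80236962, -0.43784947,  0.97395952]), 'orientation': array([-0.27325544,  0.93016524,  0.2331761 , -0.07584853])}
stand [([0.5292, 0.2264, -0.0005], 0.93)]
lens [([0.5316, 0.2249, 0.1496], 0.96)]
focus [([0.5006, 0.1217, 0.1496], 0.9)]
ring_centre [([0.5417, 0.2572, 0.1497], 0.91)]
lever_tip [([0.5084, 0.2669, 0.2001], 0.54)]
jar_centre [([0.4611, -0.1008, 0.0357], 0.76)]
jar [([0.4582, -0.0946, -0.0017], 0.74)]
low_jar [([0.5675, -0.1258, 0.0025], 0.85)]
beaker [([0.4563, -0.2128, -0.0007], 0.64)]
top {'fx': 452.46147785228624, 'fy': 452.46147785228624, 'cx': 256.14667717025515, 'cy': 200.73785069910485, 'position': array([0.4086156 , 0.01623667, 1.25471014]), 'orientation': array([ 0.04493403, -0.70383867,  0.70817464, -0.03287476])}
stand [([0.5343, 0.2291, 0.0025], 0.69)]
lens [([0.5285, 0.2224, 0.1493], 0.74)]
focus [([0.5012, 0.1245, 0.1484], 0.86), ([0.5066, 0.2639, 0.2003], 0.45)]
ring_centre [([0.5374, 0.2568, 0.1509], 0.8)]
lever_tip []
jar_centre [([0.4607, -0.097, 0.0314], 0.56)]
jar [([0.4676, -0.0955, -0.0], 0.66)]
low_jar [([0.5693, -0.1227, -0.0002], 0.79)]
beaker [([0.4596, -0.2168, -0.0013], 0.77)]
1.0
```

Run:
```python
import cv2,numpy as np
a=cv2.imread("pics/side0.png");b=cv2.imread("pics/top0.png")
cv2.imwrite("pics/both.png",np.vstack([cv2.resize(a,(400,300)),cv2.resize(b,(400,300))]))
cv2.imwrite("pics/side_b.png",cv2.resize(a,(800,600),interpolation=cv2.INTER_CUBIC));cv2.imwrite("pics/top_b.png",cv2.resize(b,(800,600),interpolation=cv2.INTER_CUBIC))
```

```text
(no output)
```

View pics/side_b.png

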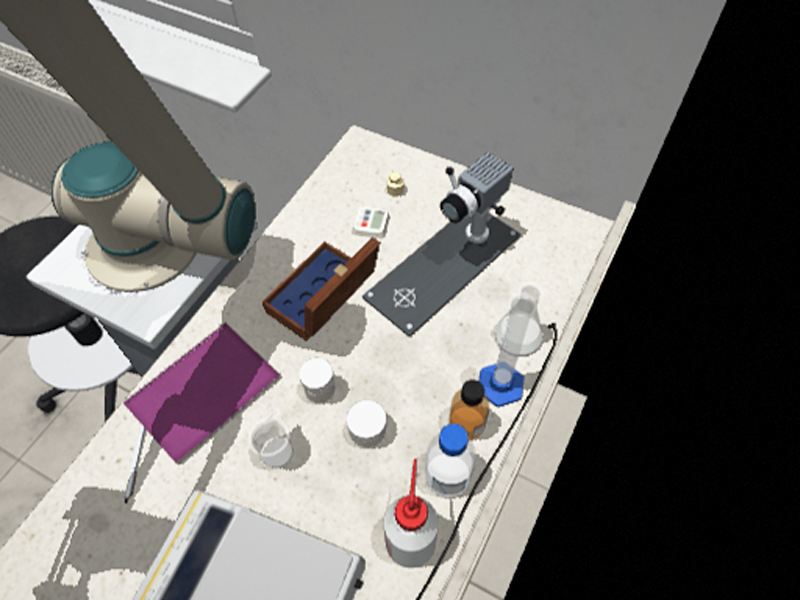

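View pics/top_b.png

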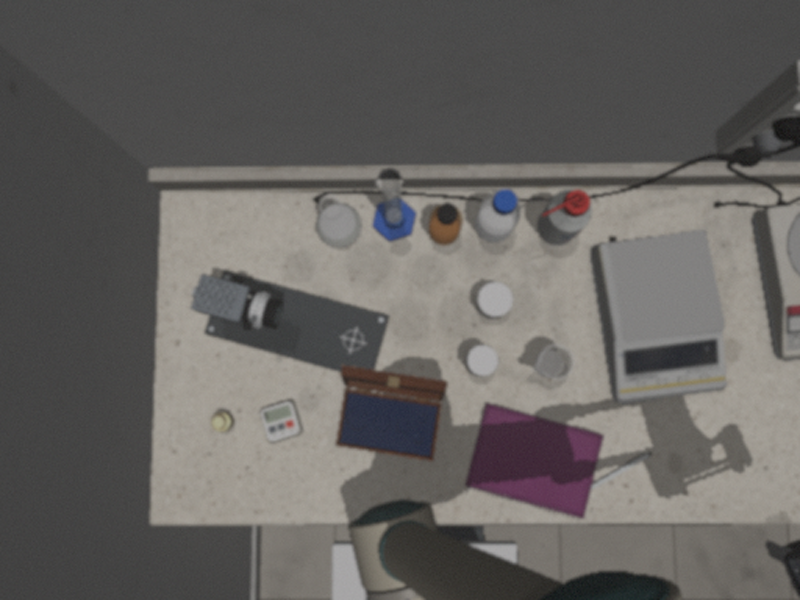

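The side view shows the stand, with the lever ball leaning toward the robot at about (449,171), the cross at (404,297), the tall jar at (317,373), the low jar at (366,423) and the beaker at (271,443). An open wooden case is at (320,290). The top view agrees with this layout. Next I'll fit the stand pose, go to the lever and take a wrist picture.

```bash
cat > h.py <<'E'
from plant import r, gripper_to, inverse_kinematics, vision, models, telemetry as T
import numpy as np, cv2
from scipy.spatial.transform import Rotation as R
from scipy.optimize import least_squares
OFF=dict(stand=0,lens=0,focus=.11,ring_centre=-.03)
def marks(cam,names):
    vision.snapshot(cam); out=[]
    for n in names:
        m=models.mark_of(n,cam)
        if m and m[0]["score"]>.5: out.append((n,np.array(m[0]["at"])))
    return out
def fit(obs): # x,y,yaw of stand
    f=lambda p: np.concatenate([p[:2]+OFF[n]*np.array([np.cos(p[2]),np.sin(p[2])])-a[:2] for n,a in obs])
    return least_squares(f,[.53,.225,-1.85],loss="soft_l1",f_scale=.004).x
def down(yaw): # tool pointing down, tool y axis along world yaw
    y=np.array([np.cos(yaw),np.sin(yaw),0]); z=np.array([0,0,-1.])
    q=R.from_matrix(np.c_[np.cross(y,z),y,z]).as_quat(); return q[[3,0,1,2]]
def cam_RT(c):
    o=c["orientation"]; return R.from_quat([o[1],o[2],o[3],o[0]]).as_matrix(),np.array(c["position"])
def proj(P,c):
    M,t=cam_RT(c); p=(np.atleast_2d(P)-t)@M
    return np.c_[c["fx"]*p[:,0]/p[:,2]+c["cx"],c["fy"]*p[:,1]/p[:,2]+c["cy"]]
def save(im,name,s=1): cv2.imwrite(f"pics/{name}.png",cv2.resize(im[:,:,::-1],None,fx=s,fy=s,interpolation=cv2.INTER_CUBIC))
E
python3 - <<'E'
from h import *
import json
obs=[]
for c in ["side","top","side","top"]: obs+=marks(c,list(OFF))
p=fit(obs); print("stand",p,len(obs),T.current_t())
for y in (p[2]+np.pi/2,p[2]-np.pi/2):
    L=p[:2]-.028*np.array([np.cos(p[2]),np.sin(p[2])])-.085*np.array([np.cos(p[2]+np.pi/2),np.sin(p[2]+np.pi/2)])
    print(y,inverse_kinematics([*L,.32],down(y)))
json.dump(p.tolist(),open("stand.json","w"))
E
```

```text
stand [ 0.53004946  0.22604633 -1.84127756] 16 2.0
-0.27048123134631785 [ 4.13545965e-01  1.73490797e-01  1.42422386e+00 -4.44089210e-16
  1.54387800e+00  6.84027196e-01]
-3.412073884936111 [ 4.13545965e-01  1.73490797e-01  1.42422386e+00 -4.44089210e-16
  1.54387800e+00 -2.45756546e+00]
```

Run:
```python
from h import *
import json
p=np.array(json.load(open("stand.json")))
a=p[2];X=np.array([np.cos(a),np.sin(a)]);Y=np.array([-X[1],X[0]])
e=T.current_ee_pos(); r.move_l([e[0],e[1],.34])
L=p[:2]-.028*X-.085*Y
r.move_to([*L,.34],down(a+np.pi/2)); gripper_to(0,20)
cal=vision.get_calibration("wrist"); im=vision.snapshot("wrist"); save(im,"w1",1.5)
for t in ["lens","ring_centre","lever_tip","focus","stand"]:
    print(t,[(np.round(d["at"],4),round(d["score"],2)) for d in models.mark_of(t,"wrist")[:2]])
print(T.current_ee_pos(),cal["position"],T.current_t())
Z=lambda v,z:np.array([*v,z])
print(proj([Z(p[:2],.15),Z(p[:2]-.03*X,.21),Z(p[:2]+.11*X,.01)],cal)*1.5)
```

```text
lens [(array([0.5261, 0.2296, 0.1542]), 0.76)]
ring_centre [(array([0.5403, 0.2637, 0.1488]), 0.68)]
lever_tip [(array([0.5089, 0.261 , 0.2026]), 0.74)]
focus []
stand [(array([ 0.531 ,  0.2267, -0.0014]), 0.7)]
[0.45562469 0.27574063 0.34002216] [0.47784493 0.3529969  0.49423194] 7.5833
[[481.84616905 296.70098503]
 [504.24812715 281.31614655]
 [450.40052282 347.96764743]]
```

View pics/w1.png

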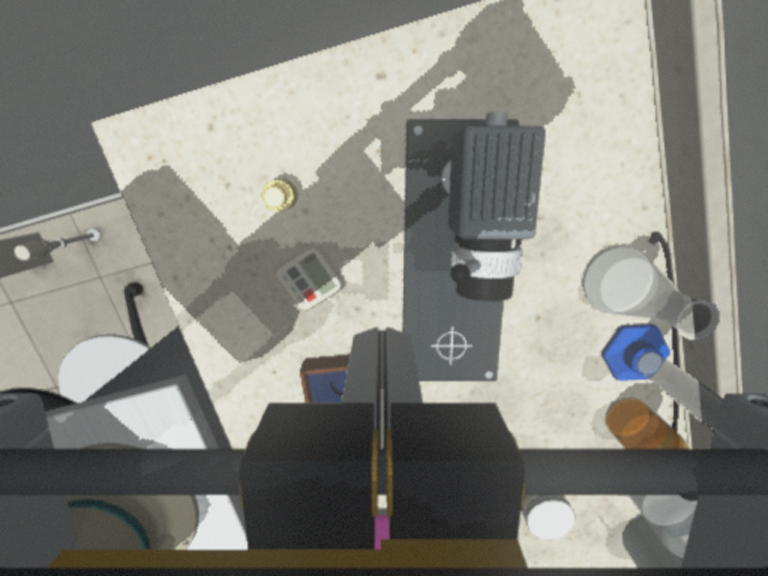

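The wrist view shows the plate aligned with the tool and the cross at (451,346), about 2 px from the prediction. The lever ball is at (460,271), left of the ring, and the closed fingers are clear of it. Pushing now.

Run:
```python
from h import *
import json
p=np.array(json.load(open("stand.json")))
a=p[2];X=np.array([np.cos(a),np.sin(a)]);Y=np.array([-X[1],X[0]])
P=lambda l,z:[*(p[:2]-.028*X+l*Y),z]
g=r.move_l(P(-.085,.216),guard=8); print("down",g)
g=r.move_l(P(.025,.216),vel=.06,guard=8)
e=T.current_ee_pos();print("push",g,(e[:2]-p[:2])@Y,T.current_wrist_force(),T.current_t())
r.move_l(P(-.03,.216),vel=.15); r.move_l(P(-.06,.33),vel=.2)
im=vision.snapshot("wrist"); save(im[120:280,220:400],"w2",3.3)
print(models.mark_of("lever_tip","wrist")); vision.snapshot("side"); print(models.mark_of("lever_tip","side"),"\n",p[:2]-.03*X,T.current_t())
```

```text
down False
push True 0.015611018960437144 [-1.35794983  0.03178102  0.9311077 ] 10.1083
[{'at': [0.5711, 0.2462, 0.2046], 'score': 0.57}]
[{'at': [0.5748, 0.2492, 0.1974], 'score': 0.49}] 
 [0.53806532 0.25495561] 11.5
```

View pics/w2.png

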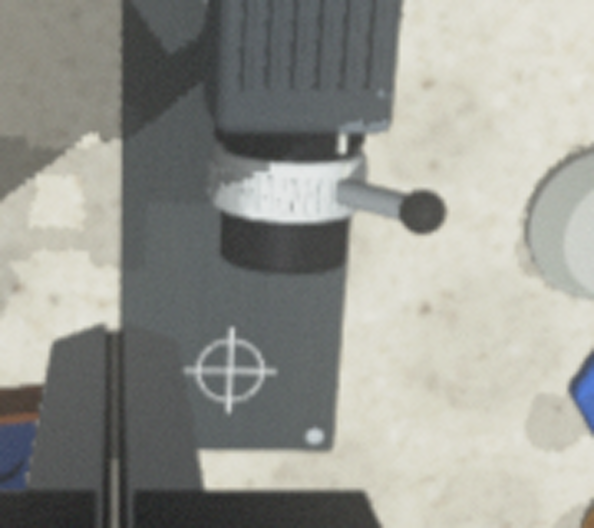

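The lever now leans away with its ball at (422,212), right at the white mark. The measured lean is about 0.6, so it is at the end stop and locked. Next I'll find the jar's label.

Run:
```python
from h import *
j=np.array([.4615,-.097]); d=np.array([-.707,.707])
c=vision.get_calibration("wrist"); M,t=cam_RT(c); q=T.current_tool_rot(); W=R.from_quat([q[1],q[2],q[3],q[0]]).as_matrix()
tl=W.T@(t-T.current_ee_pos()); Ml=W.T@M
q2=down(.785); W2=R.from_quat([q2[1],q2[2],q2[3],q2[0]]).as_matrix()
def pix(o,z):
    P=np.array([*(j+o*d),z]); v=(np.array([*j,.035])-(P+W2@tl))@(W2@Ml)
    return c["fy"]*v[1]/v[2]+c["cy"]
print("tilt",Ml[:,2],[(o,round(pix(o,.2))) for o in (0,.03,.06,.09,.12)])
o=min(np.arange(0,.15,.005),key=lambda o:abs(pix(o,.2)-215)); print(o)
gripper_to(.09)
e=T.current_ee_pos(); r.move_to([*(j+o*d),.2],q2)
vision.get_calibration("wrist"); c=vision.get_calibration("wrist"); im=vision.snapshot("wrist"); save(im,"w3",1.0)
np.save("w3.npy",im); import pickle; pickle.dump(c,open("w3.pkl","wb"))
for n in ["jar","jar_centre","low_jar","beaker"]: print(n,[(np.round(m["at"],4),round(m["score"],2)) for m in models.mark_of(n,"wrist")[:3]])
m=models.regions_of("jar","wrist"); 
if m: ys,xs=np.nonzero(m[0]["pixels"]); print(xs.min(),xs.max(),ys.min(),ys.max(),m[0]["score"])
print(proj([[*j,.0],[*j,.068]],c),T.current_t())
x0,y0=[int(v) for v in proj([*j,.035],c)[0]]
x0=max(0,x0-110);y0=max(0,y0-90);print(x0,y0); save(im[y0:y0+180,x0:x0+220],"w3c",3)
```

```text
tilt [-2.73876912e-01 -8.26626830e-04  9.61764396e-01] [(0, 181), (0.03, 206), (0.06, 229), (0.09, 252), (0.12, 273)]
0.04
jar [(array([ 0.4619, -0.0978, -0.0048]), 0.75)]
jar_centre [(array([ 0.4606, -0.0986,  0.0335]), 0.57)]
low_jar []
beaker [(array([ 4.553e-01, -2.137e-01, -2.000e-04]), 0.97), (array([ 0.4614, -0.1012,  0.0378]), 0.29)]
229 276 186 246 0.58
[[253.19291384 203.43725074]
 [253.01178777 223.58660296]] 14.75
143 122
```

View pics/w3c.png

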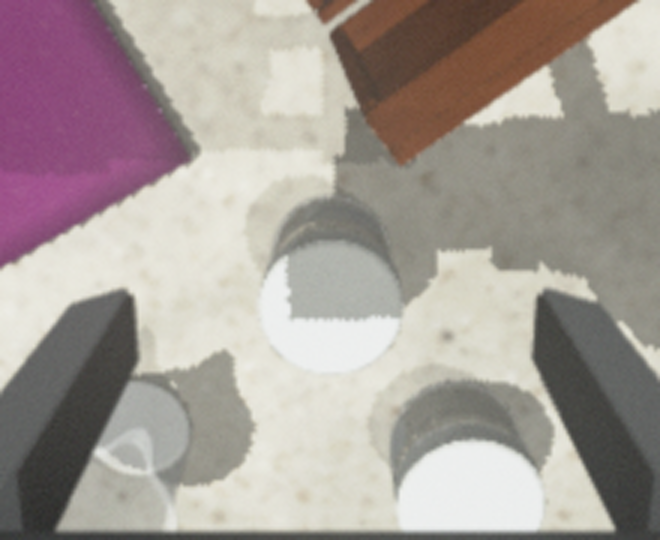

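The crop shows the tall jar's lid at (330,305) with the far side in shadow. The view is too steep to make out the label, so I'll tilt the tool and look from a lower angle.

Run:
```python
from h import *
j=np.array([.4615,-.0975,.03])
c=vision.get_calibration("wrist"); M,t=cam_RT(c); q=T.current_tool_rot(); W=R.from_quat([q[1],q[2],q[3],q[0]]).as_matrix()
tl=W.T@(t-T.current_ee_pos()); Ml=W.T@M
best=[]
for yaw in (2.0,2.36,2.7):
  d=np.array([np.cos(yaw),np.sin(yaw),0]); y=np.array([np.sin(yaw),-np.cos(yaw),0])
  for th in np.radians([20,30,40,50]):
    z=np.cos(th)*np.array([0,0,-1])-np.sin(th)*d
    W2=np.c_[np.cross(y,z),y,z]; M2=W2@Ml
    for D in (.22,.26,.30):
      for row in (120,170):
        v=M2@np.array([0,(row-c["cy"])/c["fy"],1]); v/=np.linalg.norm(v)
        cam=j-D*v; P=cam-W2@tl; tip=P+W2@[0,0,.025]
        qq=R.from_matrix(W2).as_quat()[[3,0,1,2]]
        el=np.degrees(np.arcsin(-v[2]))
        tips=[tip+s*.06*y for s in(-1,1)]
        if tip[2]<.12: continue
        s=inverse_kinematics(P,qq)
        if s is not None: best.append((el,D,row,yaw,np.degrees(th),P,qq,s))
best.sort(key=lambda b:b[0])
for b in best[:12]: print(round(b[0]),b[1:3],b[3],round(b[4]),b[5].round(3),b[7].round(2))
import pickle; pickle.dump(best[:40],open("cand.pkl","wb"))
```

```text
38 (0.26, 120) 2.0 50 [ 0.446 -0.065  0.151] [ 0.34  0.24  2.21 -1.13  1.    0.71]
38 (0.3, 120) 2.0 50 [ 0.433 -0.036  0.176] [ 0.42  0.2   2.16 -1.04  1.09  0.66]
38 (0.26, 120) 2.7 50 [ 0.429 -0.083  0.151] [-0.19 -0.04  2.57  3.81  0.31  1.09]
38 (0.3, 170) 2.0 40 [ 0.429 -0.029  0.148] [ 0.32  0.17  2.15 -0.89  0.97  0.48]
38 (0.3, 170) 2.36 40 [ 0.407 -0.044  0.148] [ 0.21  0.    2.34 -1.06  0.66  0.25]
38 (0.3, 170) 2.7 40 [ 0.393 -0.066  0.148] [-0.2  -0.16  2.47 -0.85  0.21 -0.54]
48 (0.26, 120) 2.0 40 [ 0.455 -0.085  0.156] [ 0.16  0.15  2.14 -0.93  0.89  0.36]
48 (0.3, 120) 2.0 40 [ 0.444 -0.06   0.185] [ 0.23  0.11  2.09 -0.86  0.98  0.32]
48 (0.26, 120) 2.36 40 [ 0.451 -0.088  0.156] [ 0.03  0.03  2.29 -1.06  0.56  0.09]
48 (0.3, 120) 2.36 40 [ 0.432 -0.069  0.185] [ 0.1  -0.04  2.26 -0.93  0.67 -0.01]
48 (0.26, 120) 2.7 40 [ 0.448 -0.092  0.156] [-0.26 -0.07  2.38 -0.7   0.18 -0.74]
48 (0.3, 120) 2.7 40 [ 0.424 -0.081  0.185] [-0.24 -0.17  2.36 -0.46  0.3  -0.98]
```

Run:
```python
from h import *
import pickle
b=pickle.load(open("cand.pkl","rb"))
b=[x for x in b if x[1]==.3 and x[2]==120 and x[3]==2.36 and round(x[4])==40][0]
e=T.current_ee_pos(); r.move_l([e[0],e[1],.26])
r.move_to(b[5],b[6])
c=vision.get_calibration("wrist"); im=vision.snapshot("wrist"); np.save("w4.npy",im); pickle.dump(c,open("w4.pkl","wb"))
x0,y0=[int(v) for v in proj([.4615,-.0975,.034],c)[0]]; print(x0,y0,T.current_t())
x0=max(0,x0-80);y0=max(0,y0-70); print(x0,y0); save(im[y0:y0+150,x0:x0+160],"w4c",4)
for n in ["jar","jar_centre"]: print(n,[(np.round(m["at"],4),round(m["score"],2)) for m in models.mark_of(n,"wrist")[:3]])
```

```text
254 122 16.3667
174 52
jar [(array([ 0.4632, -0.0961, -0.0042]), 0.79)]
jar_centre [(array([ 0.4614, -0.0986,  0.035 ]), 0.66)]
```

View pics/w4c.png

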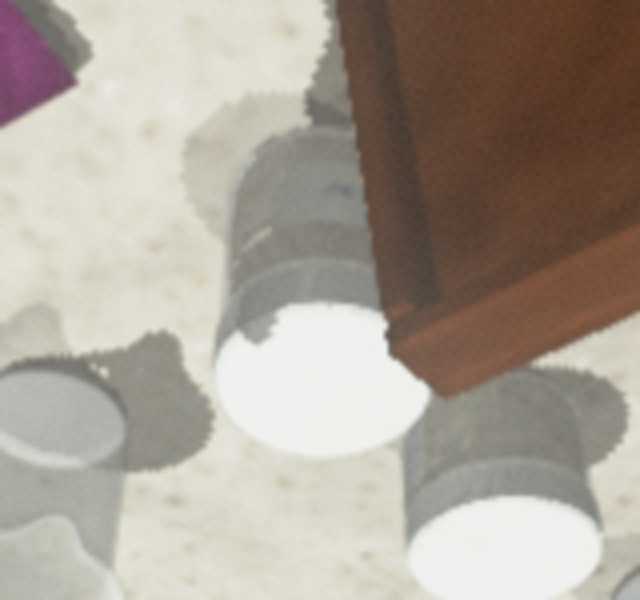

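The label is the lighter patch with a text mark at (345,190), with its left edge at x≈275. The case's lid hides the right side. I'll look along +y past the lid.

Run:
```python
from h import *
import pickle
j=np.array([.4615,-.0975,.03])
c=vision.get_calibration("wrist"); M,t=cam_RT(c); q=T.current_tool_rot(); W=R.from_quat([q[1],q[2],q[3],q[0]]).as_matrix()
tl=W.T@(t-T.current_ee_pos()); Ml=W.T@M
done=False
for yaw in (1.55,1.65,1.8):
  d=np.array([np.cos(yaw),np.sin(yaw),0]); y=np.array([np.sin(yaw),-np.cos(yaw),0])
  for th in np.radians([45,40,35]):
    z=np.cos(th)*np.array([0,0,-1])-np.sin(th)*d
    W2=np.c_[np.cross(y,z),y,z]
    v=W2@Ml@np.array([0,(125-c["cy"])/c["fy"],1]); v/=np.linalg.norm(v)
    P=j-.3*v-W2@tl; qq=R.from_matrix(W2).as_quat()[[3,0,1,2]]
    s=inverse_kinematics(P,qq)
    if s is not None: done=True;break
  if done: break
print(yaw,np.degrees(th),P,s)
e=T.current_ee_pos(); r.move_l([e[0],e[1],.25]); r.move_to(P,qq)
c=vision.get_calibration("wrist"); im=vision.snapshot("wrist"); np.save("w5.npy",im); pickle.dump(c,open("w5.pkl","wb"))
print(T.current_t())
x0,y0=[int(v) for v in proj([.4615,-.0975,.034],c)[0]]
x0=max(0,x0-60);y0=max(0,y0-55); print(x0,y0); save(im[y0:y0+115,x0:x0+125],"w5c",5)
```

```text
1.55 45.0 [ 0.46187129 -0.03945964  0.17799282] [ 0.30305682  0.33233341  1.86462246 -0.76033253  1.33659788  0.66044155]
17.9667
195 73
```

View pics/w5c.png

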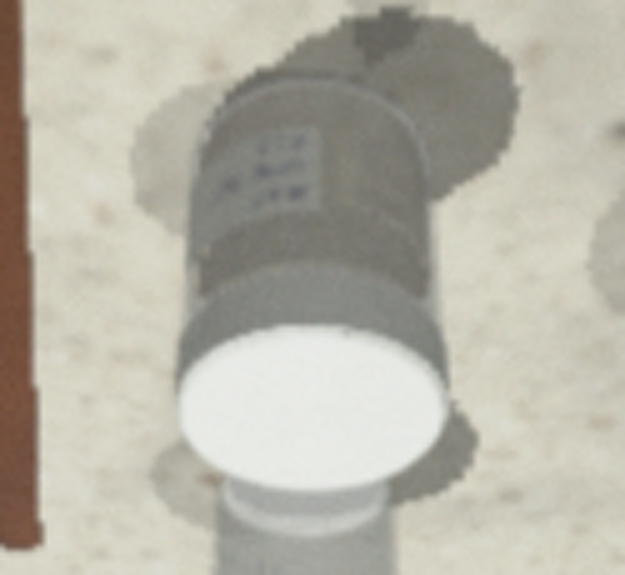

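The view is clear now. The label's right edge runs from (322,125) to (325,210) and its left part goes round to the left. I'll intersect both edge rays with the jar's cylinder.

Run:
```python
from h import *
import pickle
def ray(px,c):
    M,t=cam_RT(c); v=M@np.array([(px[0]-c["cx"])/c["fx"],(px[1]-c["cy"])/c["fy"],1]); return t,v/np.linalg.norm(v)
def lid(px,c,z=.068):
    t,v=ray(px,c); return t+v*(z-t[2])/v[2]
def hit(px,c,j,rad=.0262):
    t,v=ray(px,c); o=t[:2]-j; A=v[:2]@v[:2];B=o@v[:2];C=o@o-rad**2
    s=(-B-np.sqrt(B*B-A*C))/A; P=t+s*v; return np.arctan2(*(P[:2]-j)[::-1]),P[2]
c4=pickle.load(open("w4.pkl","rb"));c5=pickle.load(open("w5.pkl","rb"))
P5=lambda x,y:(195+x/5,73+y/5); P4=lambda x,y:(174+x/4,52+y/4)
l5=lid(P5(312,409),c5); l4=lid(P4(324,381),c4); print("lid",l5,l4)
for j5,j4 in ((l5[:2],l4[:2]),(np.array([.4615,-.0978]),)*2):
    print("R",[hit(P5(*q),c5,j5) for q in ((322,128),(324,170),(325,208))])
    print("L",[hit(P4(*q),c4,j4) for q in ((278,160),(273,195),(270,225))])
```

```text
lid [ 0.46357045 -0.09587322  0.068     ] [ 0.46152174 -0.09633729  0.068     ]
R [(np.float64(1.4857888915900375), np.float64(0.021285775282826963)), (np.float64(1.4735446998206843), np.float64(0.03217736008957797)), (np.float64(1.4685625218173113), np.float64(0.041684168511333886))]
L [(np.float64(2.801346643794248), np.float64(0.017652381476532614)), (np.float64(2.840981164137811), np.float64(0.030103884376272594)), (np.float64(2.8606575909955576), np.float64(0.040476252726979134))]
R [(np.float64(1.405955141645592), np.float64(0.018958500807253614)), (np.float64(1.393439105200628), np.float64(0.029945267817492793)), (np.float64(1.3883415972227526), np.float64(0.03954927262176794))]
L [(np.float64(2.7586922453244953), np.float64(0.016908652794945023)), (np.float64(2.797519061874911), np.float64(0.02946308322126237)), (np.float64(2.8167468486292337), np.float64(0.03989631492130047))]
```

Run:
```python
from h import *
import json
p=np.array(json.load(open("stand.json"))); a=p[2];X=np.array([np.cos(a),np.sin(a)])
j=np.array([.462,-.097]); q=down(2.155-np.pi/2)
e=T.current_ee_pos(); r.move_l([e[0],e[1],.25],vel=.25)
r.move_to([*j,.2],q); gripper_to(.078,20)
print("g",r.move_l([*j,.054],vel=.12,guard=8)); gripper_to(.03,20)
print(T.current_opening(),T.current_finger_force(),T.current_ee_pos(),T.current_t())
r.move_l([*j,.27],vel=.15); print(T.current_wrist_force(),T.current_opening())
F=p[:2]+.11*X; print("F",F)
r.move_to([*F,.27],down(a+np.pi/2)); r.move_l([*F,.170],vel=.1,guard=10)
r.hold(.3); print(T.current_ee_pos(),T.current_opening(),T.current_finger_force(),T.current_t())
for c in ["side","top","wrist"]:
    cal=vision.get_calibration(c); im=vision.snapshot(c); save(im,c+"6")
    for n in ["jar_centre","focus","lens"]: print(c,n,[(np.round(m["at"],4),round(m["score"],2)) for m in models.mark_of(n,c)[:2]])
    x,y=proj([*F,.15],cal)[0].astype(int)
    cv2.imwrite(f"pics/{c}6c.png",cv2.resize(im[max(0,y-75):y+75,max(0,x-75):x+75,::-1],(400,400),interpolation=cv2.INTER_CUBIC))
cv2.imwrite("pics/fin.png",np.hstack([cv2.imread("pics/side6c.png"),cv2.imread("pics/wrist6c.png")]))
```

```text
g False
0.05281873312335374 20.000283122062683 [ 0.46208278 -0.0970888   0.05422083] 22.0417
[ 0.8845532  -0.58554551 -1.20256215] 0.0526762650503403
F [0.50065799 0.12004567]
[0.50081137 0.12007569 0.17035848] 0.05283047318977819 19.999841451644897 26.275
side jar_centre [(array([0.4993, 0.1224, 0.1536]), 0.65)]
side focus [(array([0.5029, 0.1233, 0.1525]), 0.58)]
side lens [(array([ 0.5288,  0.2272, -0.0021]), 0.71), (array([0.5322, 0.2267, 0.1491]), 0.6)]
top jar_centre []
top focus []
top lens []
wrist jar_centre []
wrist focus []
wrist lens [(array([0.5295, 0.2298, 0.1548]), 0.87)]
```

View pics/fin.png

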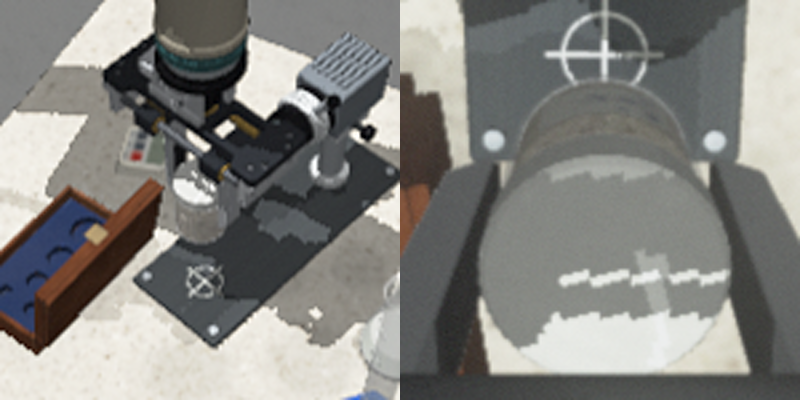

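The right half (wrist view) shows the cross at (605,52) directly in line with the jar axis. I'll check the cross position numerically, enhance the label side, and recheck the lever and the other jars.

Run:
```python
from h import *
import json
p=np.array(json.load(open("stand.json"))); a=p[2];X=np.array([np.cos(a),np.sin(a)]);F=p[:2]+.11*X
c=vision.get_calibration("wrist"); im=vision.snapshot("wrist")
x,y=proj([*F,.15],c)[0].astype(int); x0=max(0,x-75);y0=max(0,y-75)
M,t=cam_RT(c); u=x0+(605-400)*150/400; v=y0+52*min(150,384-y0)/400
w=M@np.array([(u-c["cx"])/c["fx"],(v-c["cy"])/c["fy"],1]); print("cross",(t+w*(.01-t[2])/w[2]),"F",F,(x0,y0))
print("lever wrist",models.mark_of("lever_tip","wrist"))
vision.snapshot("side")
for n in ["lever_tip","low_jar","beaker","jar"]: print(n,[(np.round(m["at"],4),round(m["score"],2)) for m in models.mark_of(n,"side")[:2]])
k=im[max(0,y0+15):y0+75,x0+30:x0+130].astype(float); k=np.clip((k-40)*2.2,0,255).astype(np.uint8); save(k,"lab",7)
print(T.current_t())
```

```text
cross [0.50289613 0.12380775 0.01      ] F [0.50065799 0.12004567] (np.int64(178), np.int64(159))
lever wrist []
lever_tip [(array([0.5727, 0.2483, 0.1978]), 0.74)]
low_jar [(array([ 0.5661, -0.1258,  0.0034]), 0.95)]
beaker [(array([ 0.4543, -0.2162,  0.0012]), 0.73), (array([ 0.5317,  0.2241, -0.002 ]), 0.5)]
jar [(array([0.4956, 0.1217, 0.1152]), 0.64)]
27.225
```

View pics/lab.png

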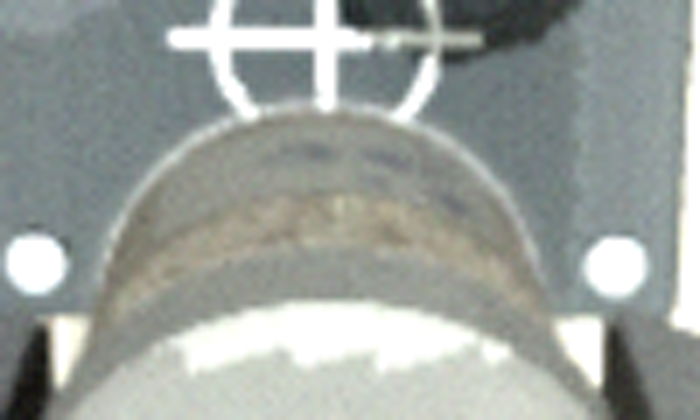

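The label text, at (280–465, 150–200), faces the lens, possibly a few degrees off. I'll unwrap the cylinder in both pictures to measure the yaw, and calibrate the cross against the lid in the same view.

Run:
```python
from h import *
import json,pickle
p=np.array(json.load(open("stand.json"))); a=p[2]
c=vision.get_calibration("wrist"); im=vision.snapshot("wrist"); M,t=cam_RT(c)
def at(u,v,z):
    w=M@np.array([(u-c["cx"])/c["fx"],(v-c["cy"])/c["fy"],1]); return (t+w*(z-t[2])/w[2])[:2]
e=T.current_ee_pos(); lid=at(254.9,258.4,.184); print("lid",lid,"tcp",e)
def unwrap(im,c,j,zb,y0):
    th=np.radians(np.arange(-70,71,1))[::-1]; z=np.arange(.054,.004,-.0005)
    TH,Z=np.meshgrid(th+y0,z); P=np.stack([j[0]+.0262*np.cos(TH),j[1]+.0262*np.sin(TH),Z+zb],-1)
    uv=proj(P.reshape(-1,3),c).reshape(*TH.shape,2).astype(np.float32)
    o=cv2.remap(im,uv[...,0],uv[...,1],cv2.INTER_CUBIC).astype(float)
    return np.clip((o-o.min())*255/(np.percentile(o,98)-o.min()),0,255).astype(np.uint8)
w5=np.load("w5.npy");c5=pickle.load(open("w5.pkl","rb"));w4=np.load("w4.npy");c4=pickle.load(open("w4.pkl","rb"))
A=unwrap(w5,c5,np.array([.4636,-.0959]),0,2.155); B=unwrap(w4,c4,np.array([.4615,-.0963]),0,2.155); C=unwrap(im,c,lid,.116,a+np.pi)
for D in (A,B,C): D[:,70]=[255,0,0]
save(np.vstack([A,B,C]),"unw",2) if 0 else cv2.imwrite("pics/unw.png",cv2.resize(np.vstack([A,B,C])[:,:,::-1],(564,600)))
```

```text
lid [0.50202195 0.12112276] tcp [0.50063833 0.12005675 0.16997356]
```

View pics/unw.png

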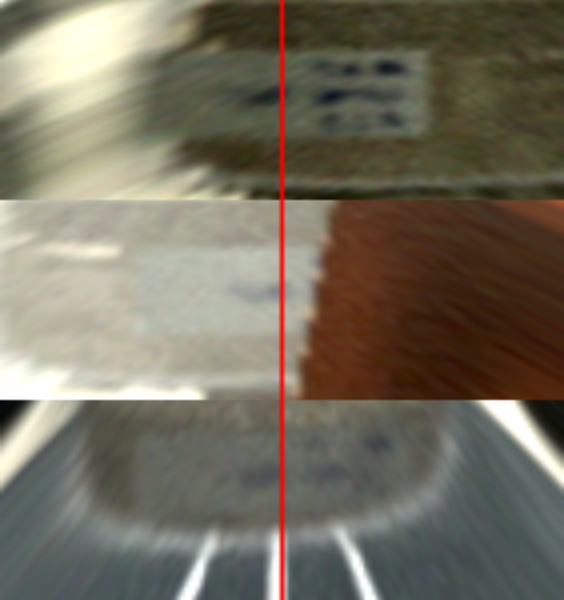

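The label is centred: its edges sit at ±37° before the grasp, and the same pattern shows in the present view. Measured in the same picture, the cross is about 2.8 mm nearer the lens than the jar's axis. I'll shift the jar 2.5 mm toward the lens and hand in.

Run:
```python
from h import *
e=T.current_ee_pos(); r.move_l([e[0]+.0007,e[1]+.0024,.170],vel=.02); r.hold(.5)
print(T.current_ee_pos(),T.current_opening(),T.current_finger_force(),np.abs(T.current_dq()).max(),T.current_t())
print(r.sign_off())
```

```text
[0.50132315 0.12243104 0.17001315] 0.052750689727684374 19.99983251094818 0.0016680820555161305 28.05
the job is handed in; nothing more can be done
None
```

The job is handed in at 28 s: the lock ring is turned to its end stop, and the arm is holding the tall jar still and upright above the cross (placed to within about 2–3 mm), label facing the lens; the low jar and beaker were not moved.

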